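# Line up the samples by height on the weighing strip

## Robot

A 6-joint arm with a two-finger parallel gripper is mounted at the origin on the work surface; the furniture and walls round the work are solid. World frame = base frame: x ahead of the robot, y to its left, z up, the work surface at z = 0. Lengths are in m, angles in rad, forces in N, time in s.
With the tool pointing down it reaches from about 0.35 to 0.85 m from the base axis. Payload 8.1 kg.
Tool frame: the origin (TCP) lies on the mounting face of the last link; the fingertips stand 186 mm ahead of it and the grasp point (between the pads) lies 167 mm ahead of it (robot.finger_overhang is the distance from the TCP to the fingertips, in m); z points along the fingers, y is the line along which they close (so a half turn about z gives the same grasp; the last joint's range is limited). The gripper opens to 93 mm and grips with 3 to 60 N. Pads are 15 mm wide; open, the fingers measure 128 mm over their backs; the gripper's body (75 mm by 188 mm) begins 65 mm behind the grasp point.
Start: joints at [1.174, 0.13, 1.488, -0, 1.523, -0.085], TCP at [0.184, 0.571, 0.405] pointing down, gripper open.
Joint ranges: [-2.96, 2.96], [-0.89, 2.26], [0.02, 2.5], [-1.34, 4.48], [0, 2.73], [-2.66, 2.66]. Speed limits (rad/s): [2.39, 2.39, 2.79, 3.14, 3.14, 3.14].

## Interface

Orientations are given as a rotation vector (axis times angle).
In Python, from plant import readout, read_camera, get_calibration, job, robot gives the robot as it stands.
- The arm moves only by the shell command python3 -m handwheel 'ROWS' [FORCE]. ROWS is JSON, a list of rows, each a list of 5 numbers: the shift along the world's x, y, z in cm, then the turn about the world's z in rad, then the closure, from 0 (fully open) to 1 (shut). In form: [[tx, ty, tz, spin, gripper], ...]. A call has 1 to 10 rows; each row shifts and turns the commanded pose from where the row before left it; what a row does not reach is not made up. A row lasts 1/8 s, in which the tool goes at most 62.5 mm and 10.7 degrees, less where a joint would pass 70% of its speed; a pose out of reach is approached as far as the arm can. A call is refused whole if a number of a shift passes 6.25 or a number of a turn 0.188, either way. A call with a gripper value outside its range is refused whole. The fingers move at their own pace and stop on an object; FORCE is the grip in N (left out, the last holds). Time passes only in rows, so rows that do not move let the fingers close. It gives the time, the measured TCP pose, the force, the opening and the grip force at its end, in the units of the state.
- readout.read_state(): the state, without advancing time (a new reading comes with each control period).
- read_camera(name): name is "scene" or "top" or "wrist"; returns the picture (400x640x3 uint8, red, green, blue); there is no depth.
- get_calibration(name): a dict with "fovy" (degrees; the focal length in pixels is half the picture's height over the tangent of half this angle, whatever the lens; pixels are square), "cx", "cy" (the principal point, pixels), "pose" (4x4, takes a point from camera to world coordinates). Camera axes: x right, y down, z forward; pixel columns grow to the right and rows downward; lengths in m; the calibration is good to about 2 mm. A picture is of the moment at which its call begins: read the wrist's pose just before it. get_calibration takes no time and is no camera call; for the wrist camera it gives the pose at the moment of the call.
- job.close_job(): hands the job in; it is judged then, once.
The state is a dict: "t": time; "q": joint angles; "dq": joint speeds; "joint_torque": joint torques, N m; "tool_pos": TCP position; "orientation": TCP orientation; "force": force on the tool from outside, world axes, zero at the start; "wrist_torque": the same for the moment, N m; "opening": finger opening in m; "gripper_force": force on a finger pad.
Only numpy, scipy, OpenCV 4.12 (cv2) and the standard library are available. Lean on these libraries where they do the work, as an engineer would, in place of code of your own. Each camera call takes 0.05 s, during which the arm holds its last target. There are 200 camera calls.

## Task

The samples are weighed tallest first, so line up the four loose samples (brown bottle, dropper bottle, vial and crucible) on the metal strip in order of height, the tallest on the rubber rest next to the upright stop post and each shorter one on the next rest along. Stand each one upright in the middle of its own rest and let go of it.

Things in the scene. Friction and masses are not known exactly. Their poses are not given: they have to be found in the camera images.
- bottle: the tallest sample: closed brown plastic bottle with a white cap, 119 mm high, round body 60 mm across up to about 98 mm height, cap 43 mm across above that, 0.2 kg, loose, upright. It is gripped by the body or by the cap. Origin: centre of its underside; z up along its axis.
- dropper: the second tallest sample: small closed brown bottle with a black cap, 78 mm high, body 35 mm across up to 65 mm height, cap 28 mm across, loose, upright. Origin: centre of its underside; z up along its axis.
- vial: the third sample: small slim closed vial, yellowish body with a white cap, 47 mm high, body 18 mm across up to 38 mm height, cap 15.6 mm across, loose, upright. Origin: centre of its underside; z up along its axis.
- crucible: the shortest sample: open white porcelain crucible, 32 mm high, 43 mm across at the rim, tapering to 30 mm at the foot, loose, upright. It can be gripped across the outside of its rim. Origin: centre of its underside; z up along its axis.
- rest_a: black round rubber rest, 66 mm across, fixed on the metal strip (flat bar 470 x 80 mm, 6 mm thick). Origin: centre of its underside; its flat top is 5 mm above that, 11 mm above the worktop, with a thin grey 50 mm ring round its middle. The four rests stand in a straight row along their y axis, 95 mm apart. This is the leftmost one.
- rest_b: black round rubber rest, 66 mm across, fixed on the metal strip (flat bar 470 x 80 mm, 6 mm thick). Origin: centre of its underside; its flat top is 5 mm above that, 11 mm above the worktop, with a thin grey 50 mm ring round its middle. The four rests stand in a straight row along their y axis, 95 mm apart. This is the second from the left.
- rest_c: black round rubber rest, 66 mm across, fixed on the metal strip (flat bar 470 x 80 mm, 6 mm thick). Origin: centre of its underside; its flat top is 5 mm above that, 11 mm above the worktop, with a thin grey 50 mm ring round its middle. The four rests stand in a straight row along their y axis, 95 mm apart. This is the third from the left.
- rest_d: black round rubber rest, 66 mm across, fixed on the metal strip (flat bar 470 x 80 mm, 6 mm thick). Origin: centre of its underside; its flat top is 5 mm above that, 11 mm above the worktop, with a thin grey 50 mm ring round its middle. The four rests stand in a straight row along their y axis, 95 mm apart. This is the rightmost one.
- stop_post: round steel post, 22 mm across at its head and 64 mm high, fixed on one end of the strip (either end), in line with the rests and 72.5 mm from the nearest one; the other end has only a flat steel plug 6 mm high. Origin: centre of its foot, 6 mm above the worktop.
Not all that is in view belongs to the job. Leave any pink look-alike of the bottle alone. What is shaped like the vial but green is not meant.

How it is judged:
At the end, for the whole second after the job is handed in: Counted from the rest next to the stop post: bottle, dropper bottle, vial, crucible, each standing on its rest within 13 mm of the rest's centre, upright within 0.1 rad, its underside 7 to 15 mm above the worktop, at rest and not touched by the fingers (((horizontal distance between stop_post and rest_a below 0.12 m and horizontal distance between bottle and rest_a below 0.013 m and horizontal distance between dropper and rest_b below 0.013 m and horizontal distance between vial and rest_c below 0.013 m and horizontal distance between crucible and rest_d below 0.013 m) or (horizontal distance between stop_post and rest_d below 0.12 m and horizontal distance between bottle and rest_d below 0.013 m and horizontal distance between dropper and rest_c below 0.013 m and horizontal distance between vial and rest_b below 0.013 m and horizontal distance between crucible and rest_a below 0.013 m)) and height (world z) of bottle between 0.007 and 0.015 m and angle between each of bottle, dropper, vial, crucible's own z axis and vertical below 0.1 rad and linear speed of each of bottle, dropper, vial, crucible below 0.02 m/s and angular speed of each of bottle, dropper, vial, crucible below 0.2 rad/s and contact force between each of bottle, dropper, vial, crucible and the fingers below 0.05 N and height (world z) of dropper between 0.007 and 0.015 m and height (world z) of vial between 0.007 and 0.015 m and height (world z) of crucible between 0.007 and 0.015 m).
It also fails if it takes over 102 s, if anything falls off the work surface, if the arm or the gripper's body presses on something with over 40 N, if the wrist force passes 120 N, or if a joint passes its speed limit or range.

## Working session

There is one attempt and no reset: what is moved stays moved. The work goes in short steps, Python scripts to look and compute and a shell command to move; the robot and the scene stay as the last step left them, time stands still between calls to the robot, and variables do not carry over. Pictures are saved under pics/ and viewed, at most 14 in all, crops included, and the job is handed in when it is done.

```bash
ls; mkdir -p pics; python3 - <<'E'
from plant import readout, read_camera, get_calibration
import cv2
for n in("scene","top"):
    im=read_camera(n); cv2.imwrite(f"pics/{n}0.png",im[:,:,::-1])
    c=get_calibration(n); print(n,c)
print(readout.read_state())
E
```

```text
pics
scene {'fovy': 55.61093631816151, 'cx': 328.6115712135445, 'cy': 194.16035387471962, 'pose': array([[-0.72282576, -0.36343709,  0.58773838,  0.03879242],
       [-0.69094449,  0.39351746, -0.60641546,  0.50516333],
       [-0.01089145, -0.84442732, -0.53555941,  0.51131725],
       [ 0.        ,  0.        ,  0.        ,  1.        ]])}
top {'fovy': 57.07332533634917, 'cx': 316.1623525203689, 'cy': 203.46526598742082, 'pose': array([[-0.00417456, -0.97223807,  0.23395664,  0.33518231],
       [-0.99998339,  0.00312868, -0.00484134, -0.01662651],
       [ 0.00397496, -0.23397296, -0.97223498,  0.8987689 ],
       [ 0.        ,  0.        ,  0.        ,  1.        ]])}
{'t': 0.1, 'q': array([ 1.17362437e+00,  1.31069064e-01,  1.48911425e+00, -1.49186171e-05,
        1.52297506e+00, -8.53973630e-02]), 'dq': array([-0.00031018, -0.00133134, -0.00095014,  0.00071493,  0.00079477,
       -0.00112621]), 'joint_torque': array([ 2.14631662e-03, -5.61329055e+01, -4.93103814e+01,  7.70052639e-02,
        2.89710407e-02, -6.98970439e-05]), 'tool_pos': array([0.18395617, 0.57090763, 0.40383283]), 'orientation': array([-4.87696192e-01, -3.10314219e+00,  2.39349077e-03]), 'force': array([-0.15881439, -0.67188951,  0.19303245]), 'wrist_torque': array([ 0.01040156,  0.00830287, -0.05642112]), 'gripper_force': 0.0, 'opening': 0.09271730306515323}
```

View pics/top0.png

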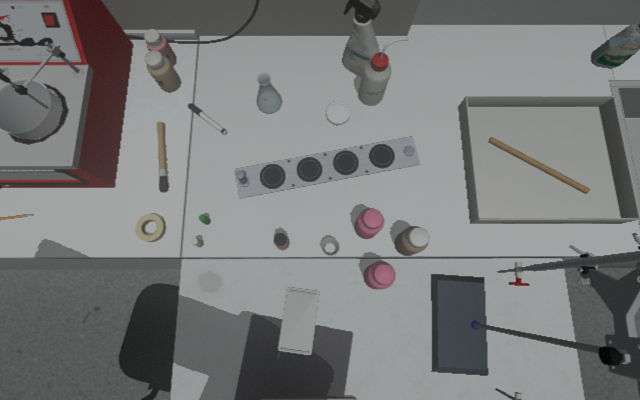

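View pics/scene0.png

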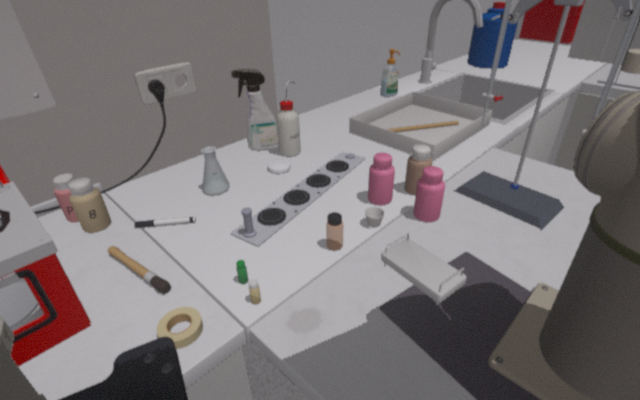

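The top view shows the strip with the post at its left end (242,177), so rest_a (272,176) takes the bottle. The rests are at (272,176), (309,169), (346,162) and (382,156).

- **Bottle:** candidates are brown with a white cap (413,240), pink (369,222) and (380,275), and tan at the back (163,70). The one at (413,240) fits.
- **Vial:** candidates are yellowish with a white cap (198,241) and green (204,218). The yellowish one fits.
- **Dropper and crucible:** these are at (281,240) and (330,246).

I'll confirm these in one crop.

```bash
cat > h.py <<'E'
import numpy as np, cv2
from plant import readout, read_camera, get_calibration
def ray(c,u,v):
    f=200/np.tan(np.radians(c["fovy"])/2); P=c["pose"]
    return P[:3,3], P[:3,:3]@np.array([(u-c["cx"])/f,(v-c["cy"])/f,1])
def p2w(c,u,v,z):
    o,d=ray(c,u,v); return o+d*(z-o[2])/d[2]
def w2p(c,p):
    f=200/np.tan(np.radians(c["fovy"])/2); P=c["pose"]
    q=P[:3,:3].T@(np.array(p)-P[:3,3]); return np.array([c["cx"]+f*q[0]/q[2],c["cy"]+f*q[1]/q[2]])
E
python3 - <<'E'
from h import *
t=cv2.imread("pics/top0.png"); s=cv2.imread("pics/scene0.png")
a=cv2.resize(t[150:290,180:440],None,fx=3,fy=3,interpolation=cv2.INTER_CUBIC)[:360]
a=cv2.resize(t[180:290,180:440],None,fx=3,fy=3,interpolation=cv2.INTER_CUBIC)
b=cv2.resize(s[140:310,225:455],None,fx=1.58,fy=1.58)
d=cv2.resize(s[165:240,45:125],None,fx=3.4,fy=3.4)
o=np.zeros((600,780,3),np.uint8); o[:a.shape[0]]=a; o[330:330+b.shape[0],:b.shape[1]]=b[:270]; o[330:330+d.shape[0],400:400+d.shape[1]]=d
cv2.imwrite("pics/c1.png",o)
c=get_calibration("top")
for n,u,v,z in[("ra",272,176,.011),("rb",309,169,.011),("rc",346,162,.011),("rd",382,156,.011),("bot",418,234,.119),("drop",281,237,.078),("vial",199,238,.047),("cruc",330,244,.032)]:
    print(n,p2w(c,u,v,z).round(4))
E
```

```text
ra [0.6206 0.0902 0.011 ]
rb [ 0.6389 -0.0032  0.011 ]
rc [ 0.6574 -0.0977  0.011 ]
rd [ 0.6735 -0.1904  0.011 ]
bot [ 0.4549 -0.2382  0.119 ]
drop [0.4555 0.0586 0.078 ]
vial [0.4584 0.252  0.047 ]
cruc [ 0.4452 -0.0532  0.032 ]
```

View pics/c1.png

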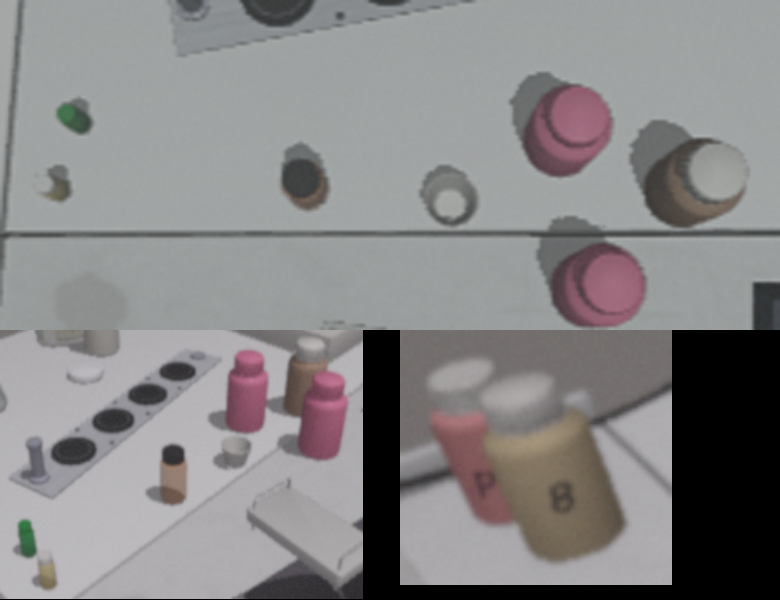

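Confirmed. The brown white-capped bottle is at crop (718,170), and both neighbours are pink. The yellowish vial is at (45,182) with the green one above it. The dropper is at (300,178) and the crucible at (450,195). The post is at the rest_a end. Next I move over the vial with the closing axis set perpendicular to the strip (yaw ≈ 0.187) and measure with the wrist camera on the way.

```bash
python3 -m handwheel '[[3.4,-4,0,-0.134,0],[3.4,-4,0,-0.134,0],[3.4,-4,0,-0.134,0],[3.4,-4,0,-0.134,0],[3.4,-4,0,-0.134,0],[3.4,-4,0,-0.134,0],[3.4,-4,0,-0.134,0],[3.4,-4,0,-0.134,0],[0,0,0,0,0]]'; cat >> h.py <<'E'
from scipy.spatial.transform import Rotation as R
def st():
    s=readout.read_state(); y=R.from_rotvec(s["orientation"]).as_matrix()[:,1]
    print("t",round(s["t"],2),"tcp",s["tool_pos"].round(4),"yaw",round(float(np.arctan(y[1]/y[0])),3),"F",s["force"].round(1),"open",round(s["opening"],4),"grip",s["gripper_force"]); return s
def wp(name):
    st(); c=get_calibration("wrist"); im=read_camera("wrist")[:,:,::-1].copy()
    cv2.imwrite(f"pics/{name}.png",im); np.save(f"pics/{name}.npy",c); return im,c
def ld(name): return np.load(f"pics/{name}.npy",allow_pickle=True).item()
E
python3 -c "
from h import *
im,c=wp('w1'); print(c)
c=get_calibration('top')
for u,v in[(373,218),(383,273)]: print(p2w(c,u,v,.119).round(3))
print(p2w(c,419.3,236.7,.119),p2w(c,279.7,239.3,.078),p2w(c,194.7,240.7,.047),p2w(c,330.3,245,.032))"
```

```text
t: 1.23
tool_pos: [0.4577, 0.2484, 0.4042]
orientation: [2.011, 2.413, -0.002]
force: [-1.0, -0.1, 0.1]
opening: 0.0927
gripper_force: 0.0
t 1.23 tcp [0.4577 0.2484 0.4042] yaw 0.181 F [-1.  -0.1  0.1] open 0.0927 grip 0.0
{'fovy': 66.10417451910426, 'cx': 315.0893086632574, 'cy': 200.10704764068876, 'pose': array([[ 9.83758583e-01,  1.71406693e-01,  5.32803596e-02,
         4.42742759e-01],
       [ 1.79496660e-01, -9.39395168e-01, -2.92091882e-01,
         3.30267294e-01],
       [-1.51911830e-05,  2.96911543e-01, -9.54904988e-01,
         3.84107047e-01],
       [ 0.00000000e+00,  0.00000000e+00,  0.00000000e+00,
         1.00000000e+00]])}
[ 0.49  -0.143  0.119]
[ 0.373 -0.159  0.119]
[ 0.44907698 -0.24057566  0.119     ] [0.45032409 0.06137518 0.078     ] [0.45211921 0.26157811 0.047     ] [ 0.44282399 -0.05388963  0.032     ]
```

View pics/w1.png

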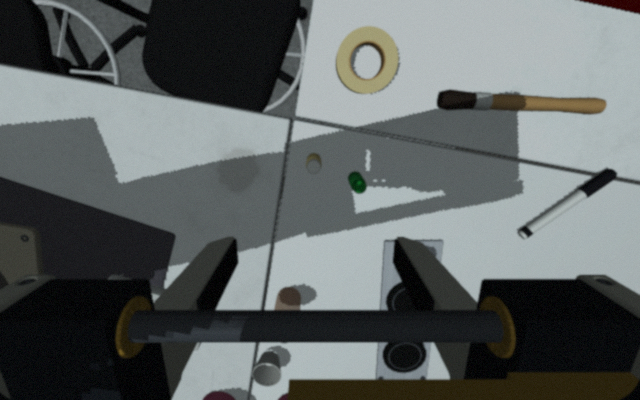

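Vial cap at (313,158), green decoy at (358,182), dropper at (289,297), crucible at (268,368). I'll continue along the row of samples, taking wrist pictures.

```bash
python3 -m handwheel '[[0,-4,0,0,0],[0,-4,0,0,0],[0,-4,0,0,0],[0,-4,0,0,0],[0,0,0,0,0]]' >/dev/null; python3 -c "
from h import *
wp('w2')"
python3 -m handwheel '[[0,-4,0,0,0],[0,-4,0,0,0],[0,-4,0,0,0],[0,0,0,0,0]]' >/dev/null; python3 -c "
from h import *
wp('w3')"
python3 -m handwheel '[[0,-4.5,0,0,0],[0,-4.5,0,0,0],[0,-4.5,0,0,0],[0,-4.5,0,0,0],[0,0,0,0,0]]' >/dev/null; python3 -c "
from h import *
wp('w4')
a=[cv2.imread(f'pics/w{i}.png')[60:350,130:530] for i in(2,3,4)]
cv2.imwrite('pics/c2.png',np.vstack([np.hstack(a[:2]),np.hstack([a[2],cv2.imread('pics/w1.png')[60:350,130:530]])]))"
```

```text
t 1.9 tcp [0.4556 0.0904 0.4046] yaw 0.186 F [ 0.   1.  -0.2] open 0.0931 grip 0.0
t 2.45 tcp [ 0.4562 -0.0291  0.4046] yaw 0.186 F [ 0.4  1.  -0.2] open 0.0934 grip 0.0
t 3.12 tcp [ 0.4566 -0.2093  0.4044] yaw 0.186 F [0.1 0.3 0.1] open 0.093 grip 0.0
```

View pics/c2.png

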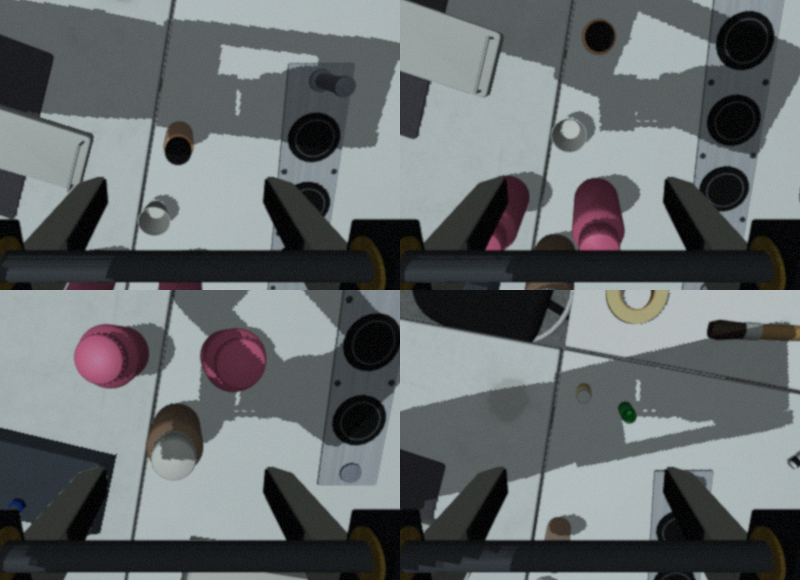

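```bash
python3 -c "
from h import *
for n,w,u,v,z in[('bot','w4',304,227,.119),('drop','w2',308,211,.078),('cruc','w3',300,194,.032),('vial','w1',314,167,.047),('a','w2',444,197,.011),('a','w3',475,101,.011),('b','w3',465,180,.011),('c','w3',454,249,.011),('c','w4',502,112,.011),('d','w4',488,190,.011),('post','w2',472,145,.07)]:
    print(n,w,p2w(ld(w),u,v,z).round(4))
"
```

```text
bot w4 [ 0.4512 -0.2357  0.119 ]
drop w2 [0.4527 0.0656 0.078 ]
cruc w3 [ 0.442  -0.0504  0.032 ]
vial w1 [0.4534 0.2648 0.047 ]
a w2 [0.6217 0.0927 0.011 ]
a w3 [0.622  0.0912 0.011 ]
b w3 [ 0.6412 -0.0007  0.011 ]
c w3 [ 0.6577 -0.094   0.011 ]
c w4 [ 0.6574 -0.0948  0.011 ]
d w4 [ 0.6742 -0.1877  0.011 ]
post w2 [0.604  0.1634 0.07  ]
```

```bash
python3 -m handwheel '[[-0.6,-2.9,0,0,0],[0,0,-4.4,0,0],[0,0,-4.4,0,0],[0,0,-4.4,0,0],[0,0,-4,0,0],[0,0,0,0,0]]' 20; python3 -m handwheel '[[0,0,0,0,1],[0,0,0,0,1],[0,0,0,0,1],[0,0,0,0,1],[0,0,0,0,1],[0,0,0,0,1]]' 20
```

```text
t: 3.92
tool_pos: [0.4492, -0.2347, 0.2294]
orientation: [-1.997, -2.416, 0.0]
force: [-0.2, 1.2, 0.8]
opening: 0.093
gripper_force: 0.0
t: 4.68
tool_pos: [0.4504, -0.2382, 0.2338]
orientation: [2.004, 2.418, 0.0]
force: [-0.2, 0.4, 5.0]
opening: 0.0599
gripper_force: 20.0
```

Gripped at 59.9 mm. Lifting and carrying to rest_a.

```bash
python3 -m handwheel '[[0,0,3,0,1],[0,0,4.5,0,1],[0,0,4.5,0,1],[0,0,4,0,1],[0,0,0,0,1]]'; python3 -m handwheel '[[1.1,2,0,0,1],[2.1,4.1,0,0,1],[2.1,4.1,0,0,1],[2.1,4.1,0,0,1],[2.1,4.1,0,0,1],[2.1,4.1,0,0,1],[2.1,4.1,0,0,1],[2.1,4.1,0,0,1],[1.3,2.2,0,0,1],[0,0,0,0,1]]'; python3 -c "
from h import *
s=st(); wp('w5')"
```

```text
t: 5.3
tool_pos: [0.4508, -0.2386, 0.3967]
orientation: [2.0, 2.414, 0.001]
force: [0.5, -0.4, -2.4]
opening: 0.0602
gripper_force: 20.0
t: 6.55
tool_pos: [0.621, 0.0927, 0.39]
orientation: [-2.0, -2.419, 0.004]
force: [-0.5, -0.2, -1.5]
opening: 0.06
gripper_force: 20.0
t 6.55 tcp [0.621  0.0927 0.39  ] yaw 0.189 F [-0.5 -0.2 -1.5] open 0.06 grip 19.99909669160843
t 6.55 tcp [0.621  0.0927 0.39  ] yaw 0.189 F [-0.5 -0.2 -1.5] open 0.06 grip 19.99909669160843
```

View pics/w5.png

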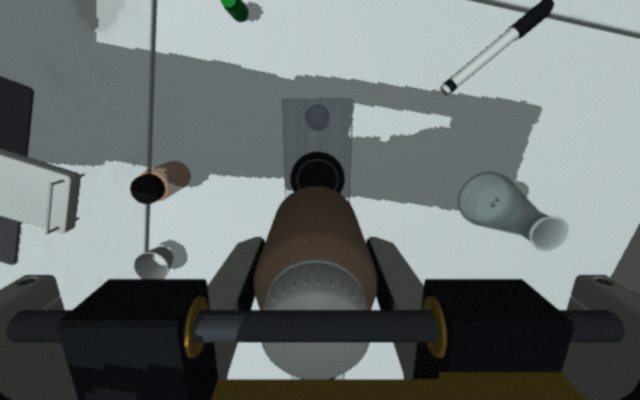

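The bottle hangs upright between the fingers, with its lower front edge at (316,187), rest_a behind it at (318,177) and the post at (317,117).

```bash
python3 -c "
from h import *
c=ld('w5')
print(p2w(c,316,187,.156), 'front edge expected y .0927+.03')
print(p2w(c,318,179,.011), p2w(c,317,117,.07))"
python3 -m handwheel '[[0,-0.1,-4.5,0,1],[0,0,-4.5,0,1],[0,0,-2.5,0,1],[0,0,0,0,1]]'
```

```text
[0.6158882  0.11914767 0.156     ] front edge expected y .0927+.03
[0.62355061 0.09186748 0.011     ] [0.60821657 0.16408265 0.07      ]
t: 7.1
tool_pos: [0.6192, 0.0889, 0.274]
orientation: [-2.003, -2.414, 0.008]
force: [-0.3, -0.4, -1.8]
opening: 0.0601
gripper_force: 20.0
```

```bash
python3 -m handwheel '[[0.1,0.3,-1.4,0,1],[0,0,-0.8,0,1],[0,0,-0.4,0,1],[0,0,0,0,1],[0,0,0,0,1]]'
```

```text
t: 7.72
tool_pos: [0.6222, 0.0931, 0.2523]
orientation: [2.004, 2.419, 0.001]
force: [-0.2, 0.7, -1.7]
opening: 0.06
gripper_force: 20.0
```

```bash
python3 -m handwheel '[[0,0,-0.3,0,1],[0,0,-0.3,0,1],[0,0,0,0,1],[0,0,0,0,1]]'
```

```text
t: 8.22
tool_pos: [0.622, 0.0931, 0.2457]
orientation: [-2.004, -2.419, 0.0]
force: [0.7, 0.4, -1.5]
opening: 0.0597
gripper_force: 20.0
```

```bash
python3 -m handwheel '[[0,0,-0.1,0,1],[0,0,0,0,1],[0,0,0,0,0.6],[0,0,0,0,0.5],[0,0,0,0,0.3],[0,0,0,0,0.2],[0,0,0,0,0],[0,0,0,0,0],[0,0,0,0,0]]'; python3 -m handwheel '[[0,0,3,0,0],[0,0,4.5,0,0],[0,0,4.5,0,0],[0,0,3,0,0],[0,0,0,0,0]]'; python3 -c "
from h import *
wp('w6'); cv2.imwrite('pics/top1.png',read_camera('top')[:,:,::-1])
a=cv2.imread('pics/w6.png'); b=cv2.imread('pics/top1.png')[120:220,200:440]
o=np.zeros((580,640,3),np.uint8); o[:330]=a[70:]; b=cv2.resize(b,None,fx=2.5,fy=2.5); o[330:,:600]=b; cv2.imwrite('pics/c3.png',o)"
```

```text
t: 9.35
tool_pos: [0.622, 0.0931, 0.2447]
orientation: [2.004, 2.419, -0.0]
force: [-0.9, -0.0, 0.0]
opening: 0.0925
gripper_force: 0.0
t: 9.98
tool_pos: [0.6228, 0.0931, 0.3986]
orientation: [2.001, 2.416, 0.007]
force: [0.2, 0.2, 0.3]
opening: 0.0932
gripper_force: 0.0
t 9.97 tcp [0.6228 0.0931 0.3986] yaw 0.187 F [0.2 0.2 0.3] open 0.0932 grip 0.0
```

View pics/c3.png

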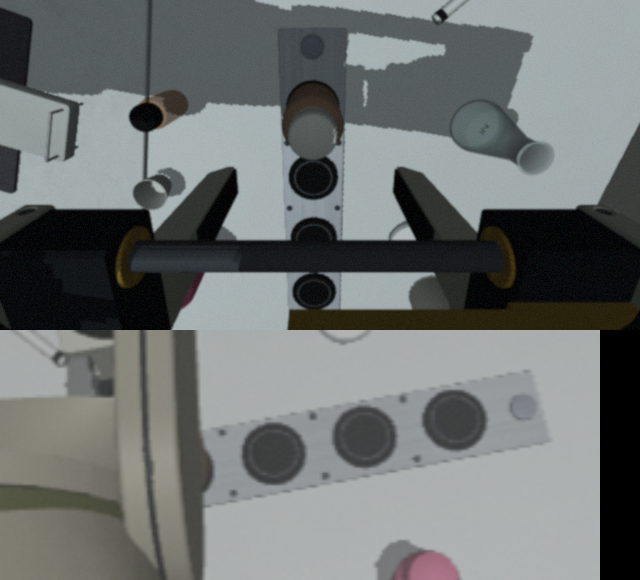

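The bottle stands on rest_a with its cap at full-frame (313,204). The next rests are at (313,247), (314,308) and (314,362). Checking the offsets, then moving on to the dropper.

```bash
python3 -c "
from h import *
c=ld('w6')
print('bottle',p2w(c,313,204,.130))
for u,v in[(313,247),(314,308),(314,362)]: print(p2w(c,u,v,.011))"
```

```text
bottle [0.62238983 0.09569508 0.13      ]
[ 0.64041941 -0.00066667  0.011     ]
[ 0.65908553 -0.09302779  0.011     ]
[ 0.67660343 -0.18639517  0.011     ]
```

Bottle is about 3 mm from the centre of rest_a. Next, the dropper.

```bash
python3 -m handwheel '[[-3.4,-0.6,0,0,0],[-3.4,-0.6,0,0,0],[-3.4,-0.6,0,0,0],[-3.4,-0.6,0,0,0],[-3.4,-0.5,0,0,0],[0,0,0,0,0]]'; python3 -m handwheel '[[0,0,-4.5,0,0],[0,0,-4.5,0,0],[0,0,-4.5,0,0],[0,0,-4,0,0],[0,0,-1.3,0,0],[0,0,0,0,0],[0,0,0,0,0]]'
```

```text
t: 10.82
tool_pos: [0.4502, 0.0639, 0.3925]
orientation: [-2.003, -2.417, 0.004]
force: [-0.2, 1.2, 1.1]
opening: 0.0931
gripper_force: 0.0
t: 11.7
tool_pos: [0.4531, 0.0641, 0.2083]
orientation: [2.003, 2.418, 0.003]
force: [0.2, 0.2, 0.6]
opening: 0.0931
gripper_force: 0.0
```

```bash
python3 -m handwheel '[[0,0,0,0,1],[0,0,0,0,1],[0,0,0,0,1],[0,0,0,0,1],[0,0,0,0,1],[0,0,0,0,1],[0,0,0,0,1]]' 12
```

```text
t: 12.58
tool_pos: [0.452, 0.0641, 0.2067]
orientation: [-2.004, -2.419, 0.0]
force: [0.5, 0.2, -0.4]
opening: 0.0348
gripper_force: 12.0
```

Gripped at 34.8 mm. Carrying it to rest_b.

```bash
python3 -m handwheel '[[0,0,3,0,1],[0,0,4.5,0,1],[0,0,4.5,0,1],[0,0,3,0,1],[1.8,-0.6,0,0,1],[4,-1.4,0,0,1],[4,-1.4,0,0,1],[4,-1.4,0,0,1],[4,-1.4,0,0,1],[1,-0.3,0,0,1]]' ; python3 -m handwheel '[[0,0,0,0,1],[0,0,-4,0,1],[0,0,-4,0,1],[0,0,-4,0,1],[0,0,-1,0,1],[0,0,0,0,1],[0,0,0,0,1]]'
```

```text
t: 13.82
tool_pos: [0.6414, -0.0019, 0.3556]
orientation: [-2.005, -2.417, 0.001]
force: [-0.2, -0.2, -1.0]
opening: 0.0347
gripper_force: 12.0
t: 14.7
tool_pos: [0.6409, -0.0008, 0.2294]
orientation: [2.002, 2.417, 0.003]
force: [-0.0, -0.9, -0.1]
opening: 0.0346
gripper_force: 12.0
```

```bash
python3 -m handwheel '[[0,0,-0.6,0,1],[0,0,-0.4,0,1],[0,0,0,0,1],[0,0,0,0,1]]'; python3 -m handwheel '[[0,0,0,0,0.6],[0,0,0,0,0.5],[0,0,0,0,0.3],[0,0,0,0,0],[0,0,0,0,0],[0,0,0,0,0],[0,0,0,0,0]]'
```

```text
t: 15.2
tool_pos: [0.6404, -0.001, 0.2172]
orientation: [2.004, 2.418, 0.001]
force: [1.7, -0.0, 2.6]
opening: 0.035
gripper_force: 12.0
t: 16.08
tool_pos: [0.6401, -0.0009, 0.2168]
orientation: [2.004, 2.419, -0.0]
force: [-0.6, 0.0, 0.6]
opening: 0.0907
gripper_force: 0.0
```

```bash
python3 -m handwheel '[[0,0,4.5,0,0],[0,0,4.5,0,0],[0,0,4.5,0,0],[0,0,4,0,0],[-2.5,3.5,0,0,0],[-3.2,4.6,0,0,0],[-3.2,4.6,0,0,0],[-3.2,4.6,0,0,0],[-3.2,4.6,0,0,0],[-3.2,4.6,0,0,0]]' ; python3 -m handwheel '[[0,0,-4.5,0,0],[0,0,-2.5,0,0],[0,0,0,0,0],[0,0,0,0,0]]' ; python3 -c "
from h import *
wp('w7'); cv2.imwrite('pics/top2.png',read_camera('top')[:,:,::-1])
a=cv2.imread('pics/w7.png'); b=cv2.imread('pics/top2.png')[120:220,230:440]
o=np.zeros((580,640,3),np.uint8); o[:330]=a[:330]; b=cv2.resize(b,None,fx=2.5,fy=2.5); o[330:,:525]=b; cv2.imwrite('pics/c4.png',o)"
```

```text
t: 17.32
tool_pos: [0.4538, 0.2653, 0.392]
orientation: [2.004, 2.419, 0.001]
force: [0.2, 0.1, -0.6]
opening: 0.0928
gripper_force: 0.0
t: 17.82
tool_pos: [0.4555, 0.2641, 0.323]
orientation: [2.004, 2.418, 0.002]
force: [-0.1, -0.1, -0.4]
opening: 0.0931
gripper_force: 0.0
t 17.82 tcp [0.4555 0.2641 0.323 ] yaw 0.187 F [-0.1 -0.1 -0.4] open 0.0931 grip 0.0
```

View pics/c4.png

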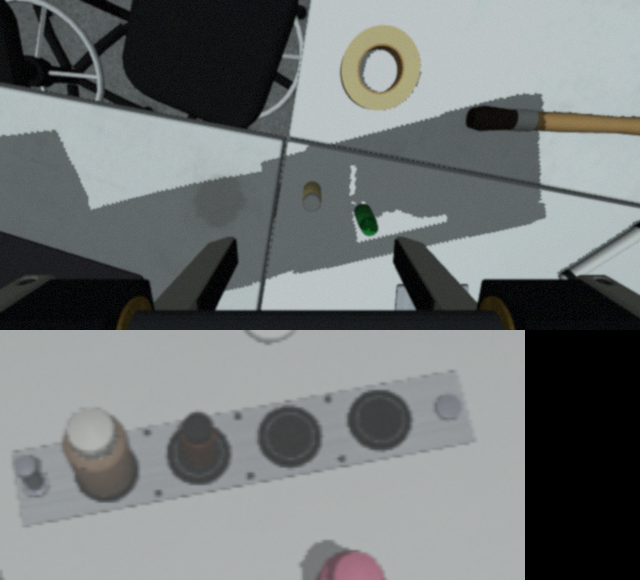

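Bottle and dropper stand on rests a and b. The vial cap is at (313,203), and the green vial runs from (362,212) at the base to (369,228) at the cap. Checking how much room the fingers have.

```bash
python3 -c "
from h import *
c=ld('w7')
print('vial',p2w(c,313,203,.047),'green',p2w(c,369,228,.047),p2w(c,362,211,0.005))
t=get_calibration('top'); b=lambda x,y:(230+x/2.5,120+(y-330)/2.5)
print('bot',p2w(t,*b(92,430),.13),'drop',p2w(t,*b(198,428),.089),[p2w(t,*b(x,y),.011).round(4) for x,y in((289,437),(379,420))])"
```

```text
vial [0.45397802 0.26523251 0.047     ] green [0.50769824 0.25134557 0.047     ] [0.50727869 0.25279836 0.005     ]
bot [0.61939997 0.08830273 0.13      ] drop [ 0.63626555 -0.00486625  0.089     ] [array([ 0.6553, -0.0966,  0.011 ]), array([ 0.6735, -0.1894,  0.011 ])]
```

The green vial leaves little room beside an open finger, so I pre-close to about 40 mm before descending.

```bash
python3 -m handwheel '[[-0.1,0,0,0,0.57],[0,0,0,0,0.57],[0,0,0,0,0.57],[0,0,-4,0,0.57],[0,0,-4,0,0.57],[0,0,-3,0,0.57],[0,0,-1,0,0.57],[0,0,0,0,0.57],[0,0,0,0,0.57]]' ; python3 -c "
from h import *
st()"
```

```text
t: 19.05
tool_pos: [0.4549, 0.2645, 0.2034]
orientation: [2.004, 2.418, 0.004]
force: [-0.4, -0.3, 0.1]
opening: 0.0401
gripper_force: 0.0
t 19.05 tcp [0.4549 0.2645 0.2034] yaw 0.187 F [-0.4 -0.3  0.1] open 0.0401 grip 0.0
```

```bash
python3 -m handwheel '[[-0.1,0,-0.7,0,0.57],[0,0,-0.3,0,0.57],[0,0,0,0,0.57],[0,0,0,0,1],[0,0,0,0,1],[0,0,0,0,1],[0,0,0,0,1],[0,0,0,0,1],[0,0,0,0,1]]' 8
```

```text
t: 20.18
tool_pos: [0.4531, 0.2641, 0.1918]
orientation: [2.004, 2.419, 0.0]
force: [-0.5, 0.3, 0.4]
opening: 0.0179
gripper_force: 8.0
```

Gripped at 17.9 mm. Carrying it to rest_c.

```bash
python3 -m handwheel '[[0,0,3,0,1],[0,0,4.5,0,1],[0,0,4.5,0,1],[0,0,4,0,1],[1.3,-2,0,0,1],[2.4,-4.3,0,0,1],[2.4,-4.3,0,0,1],[2.4,-4.3,0,0,1],[2.4,-4.3,0,0,1],[2.4,-4.3,0,0,1]]' ; python3 -m handwheel '[[2.4,-4.3,0,0,1],[2.4,-4.3,0,0,1],[2.2,-3.8,0,0,1],[0,0,0,0,1],[0,0,-4.5,0,1],[0,0,-4.5,0,1],[0,0,-3,0,1],[0,0,0,0,1],[0,0,0,0,1]]'
```

```text
t: 21.42
tool_pos: [0.5866, 0.0276, 0.3516]
orientation: [-2.004, -2.419, -0.0]
force: [-0.3, -0.8, 0.2]
opening: 0.0177
gripper_force: 8.0
t: 22.55
tool_pos: [0.6565, -0.0944, 0.2334]
orientation: [2.003, 2.419, 0.001]
force: [0.2, -0.2, -0.1]
opening: 0.0177
gripper_force: 8.0
```

```bash
python3 -m handwheel '[[0.1,0,-1.8,0,1],[0,0,-0.7,0,1],[0,0,-0.4,0,1],[0,0,0,0,1],[0,0,0,0,1]]'
```

```text
t: 23.18
tool_pos: [0.6571, -0.095, 0.2028]
orientation: [2.004, 2.419, 0.0]
force: [0.2, -1.0, -0.7]
opening: 0.0176
gripper_force: 8.0
```

```bash
python3 -m handwheel '[[0,0,0,0,0.75],[0,0,0,0,0.7],[0,0,0,0,0.6],[0,0,0,0,0.4],[0,0,0,0,0.3],[0,0,0,0,0],[0,0,3,0,0],[0,0,4.5,0,0],[0,0,4.5,0,0],[0,0,4,0,0]]' ; python3 -m handwheel '[[-4.3,0.9,0,0,0],[-4.3,0.9,0,0,0],[-4.3,0.9,0,0,0],[-4.3,0.9,0,0,0],[-4.3,0.9,0,0,0],[0,0,-3,0,0],[0,0,0,0,0],[0,0,0,0,0]]'; python3 -c "
from h import *
wp('w8'); cv2.imwrite('pics/top3.png',read_camera('top')[:,:,::-1])
a=cv2.imread('pics/w8.png'); b=cv2.imread('pics/top3.png')[120:220,230:440]
o=np.zeros((580,640,3),np.uint8); o[:330]=a[:330]; b=cv2.resize(b,None,fx=2.5,fy=2.5); o[330:,:525]=b; cv2.imwrite('pics/c5.png',o)"
```

```text
t: 24.42
tool_pos: [0.657, -0.0949, 0.3647]
orientation: [2.004, 2.418, 0.001]
force: [-0.0, -0.3, -0.6]
opening: 0.0928
gripper_force: 0.0
t: 25.42
tool_pos: [0.4424, -0.05, 0.3335]
orientation: [2.004, 2.419, 0.0]
force: [0.5, -0.1, 0.1]
opening: 0.0931
gripper_force: 0.0
t 25.43 tcp [ 0.4424 -0.05    0.3335] yaw 0.187 F [ 0.5 -0.1  0.1] open 0.0931 grip 0.0
```

View pics/c5.png

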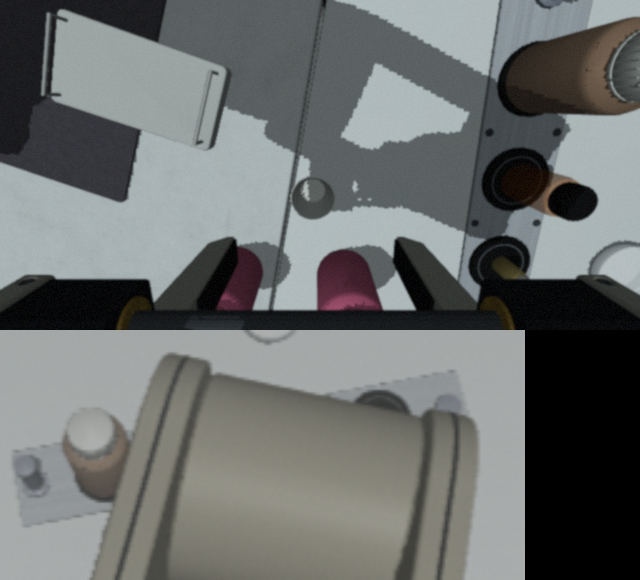

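The vial stands on rest_c. The crucible rim is at (313,198).

```bash
python3 -c "
from h import *
c=ld('w8')
print('cruc',p2w(c,313,198,.032), 'drop',p2w(c,573,201,.089))"
```

```text
cruc [ 0.44101311 -0.05220381  0.032     ] drop [ 0.63425071 -0.000694    0.089     ]
```

```bash
python3 -m handwheel '[[0,-0.1,-4.5,0,0],[0,0,-4.5,0,0],[0,0,-3,0,0],[0,0,-1.2,0,0],[0,0,0,0,0],[0,0,0,0,0]]'
```

```text
t: 26.28
tool_pos: [0.4431, -0.0512, 0.2023]
orientation: [2.003, 2.417, 0.002]
force: [-0.4, 1.3, -0.1]
opening: 0.093
gripper_force: 0.0
```

```bash
python3 -m handwheel '[[-0.1,-0.1,-0.5,0,0],[0,0,0,0,0],[0,0,0,0,1],[0,0,0,0,1],[0,0,0,0,1],[0,0,0,0,1],[0,0,0,0,1],[0,0,0,0,1],[0,0,0,0,1]]' 8
```

```text
t: 27.4
tool_pos: [0.441, -0.0519, 0.1957]
orientation: [-2.004, -2.419, 0.0]
force: [-0.4, -0.8, -0.5]
opening: 0.0415
gripper_force: 8.0
```

```bash
python3 -m handwheel '[[0,0,2,0,1],[0,0,3.5,0,1],[0,0,4.5,0,1],[0,0,4.5,0,1],[1.4,-0.7,0,0,1],[4,-2.3,0,0,1],[4,-2.4,0,0,1],[4,-2.4,0,0,1],[4,-2.4,0,0,1],[4,-2.4,0,0,1]]'; python3 -m handwheel '[[2,-1.1,0,0,1],[0,0,0,0,1],[0,0,-4.5,0,1],[0,0,-4.5,0,1],[0,0,-2,0,1],[0,0,0,0,1],[0,0,0,0,1]]'; python3 -c "
from h import *
wp('w9')"
```

```text
t: 28.65
tool_pos: [0.6563, -0.1787, 0.3403]
orientation: [-2.004, -2.419, 0.0]
force: [1.1, -0.4, -0.1]
opening: 0.0417
gripper_force: 8.0
t: 29.52
tool_pos: [0.6758, -0.1891, 0.2334]
orientation: [2.002, 2.417, 0.002]
force: [0.1, -0.5, 0.7]
opening: 0.0415
gripper_force: 8.0
t 29.52 tcp [ 0.6758 -0.1891  0.2334] yaw 0.187 F [ 0.1 -0.5  0.7] open 0.0415 grip 8.000029709037335
```

View pics/w9.png

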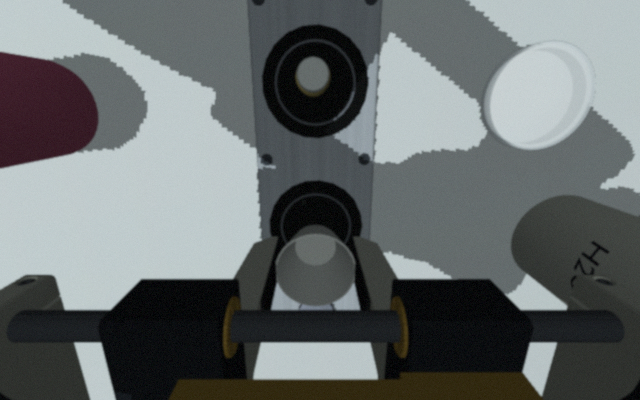

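The crucible hangs upright over rest_d. The vial cap (313,75) is centred in rest_c's ring (315,82). I'm checking clearance to the wash bottle on the right before the last descent.

```bash
python3 -c "
from h import *
t=get_calibration('top'); print(p2w(t,372,104,0), p2w(t,358,95,0)); c=ld('w9'); print('white dish',p2w(c,490,105,0),'wash near edge',p2w(c,513,250,0),p2w(c,515,235,.1),'vial',p2w(c,313,75,.058),'rc',p2w(c,315,82,.011))"
python3 -m handwheel '[[-0.1,0,-1.5,0,1],[0,0,-0.6,0,1],[0,0,0,0,1],[0,0,0,0,1]]'
```

```text
[ 0.82619788 -0.1724673   0.        ] [ 8.53072970e-01 -1.35610665e-01  1.11022302e-16]
white dish [ 0.77531055 -0.08605471  0.        ] wash near edge [ 0.8301092  -0.18384191  0.        ] [ 0.74881552 -0.1415062   0.1       ] vial [ 0.65753865 -0.09448309  0.058     ] rc [ 0.65861118 -0.09430776  0.011     ]
t: 30.08
tool_pos: [0.6741, -0.1889, 0.2097]
orientation: [-2.004, -2.419, 0.0]
force: [-0.2, 0.2, 0.3]
opening: 0.0416
gripper_force: 8.0
```

```bash
python3 -m handwheel '[[0.1,0,-0.3,0,1],[0,0,0,0,1],[0,0,0,0,1]]'; python3 -m handwheel '[[0,0,0,0,0.5],[0,0,0,0,0.4],[0,0,0,0,0.3],[0,0,0,0,0],[0,0,0,0,0],[0,0,0,0,0],[0,0,3,0,0],[0,0,4.5,0,0],[0,0,4.5,0,0],[0,0,4,0,0]]'; python3 -m handwheel '[[-4,2,0,0,0],[-4,2,0,0,0],[-4,2,0,0,0],[-4,2,0,0,0],[-4,2,0,0,0],[0,4,0,0,0],[0,4,0,0,0],[0,4,0,0,0],[0,4,0,0,0],[0,4,0,0,0]]'; python3 -m handwheel '[[0,4,0,0,0],[0,4,0,0,0],[0,4,0,0,0],[0,0,0,0,0]]'; python3 -c "
from h import *
st()
a=cv2.resize(read_camera('top')[120:220,220:440,::-1],None,fx=3.5,fy=3.5,interpolation=cv2.INTER_CUBIC)
b=cv2.resize(read_camera('scene')[100:260,210:410,::-1],None,fx=1.5,fy=1.5)
o=np.zeros((600,770,3),np.uint8); o[:350]=a; o[350:590,:300]=b; cv2.imwrite('pics/c6.png',o)"
```

```text
t: 30.45
tool_pos: [0.6751, -0.1889, 0.2068]
orientation: [2.004, 2.419, 0.0]
force: [-0.1, -0.5, -0.0]
opening: 0.0416
gripper_force: 8.0
t: 31.7
tool_pos: [0.675, -0.1889, 0.3688]
orientation: [2.004, 2.418, 0.001]
force: [-0.2, 0.0, -0.6]
opening: 0.0929
gripper_force: 0.0
t: 32.95
tool_pos: [0.4748, 0.1123, 0.3671]
orientation: [2.004, 2.419, 0.001]
force: [0.2, 0.2, 0.2]
opening: 0.0929
gripper_force: 0.0
t: 33.45
tool_pos: [0.4746, 0.2332, 0.3668]
orientation: [-2.0, -2.422, -0.001]
force: [-0.5, 0.1, 0.7]
opening: 0.0927
gripper_force: 0.0
t 33.45 tcp [0.4746 0.2332 0.3668] yaw 0.19 F [-0.5  0.1  0.7] open 0.0927 grip 0.0
```

View pics/c6.png

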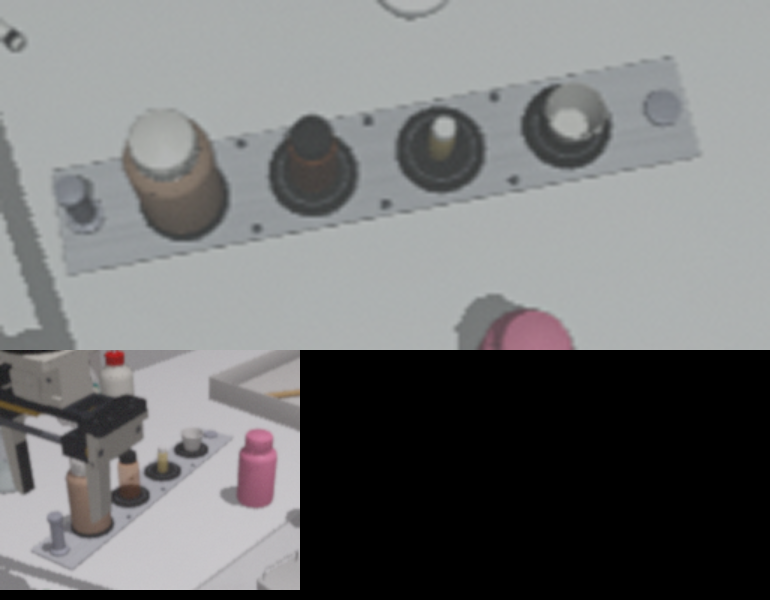

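All four stand upright on their rests: bottle cap (163,142), dropper cap (313,133), vial cap (443,127) and crucible rim (576,112). One numeric check, then I hand in.

```bash
python3 -c "
from h import *
from plant import job
t=get_calibration('top'); w=lambda x,y,z:p2w(t,220+x/3.5,120+y/3.5,z)[:2]
rb,rc,rd=w(313,175,.011),w(440,149,.011),w(567,125,.011)
ra=2*rb-rc
for o,r in((w(163,142,.13),ra),(w(313,133,.089),rb),(w(443,127,.058),rc),(w(576,112,.043),rd)): print(((o-r)*1000).round(1))
"
```

```text
[1.5 0.5]
[ 3.  -1.1]
[-0.9  1.8]
[-2.5 -0.6]
```

```bash
python3 -c "
from plant import job
print(job.close_job())"
```

```text
the job is handed in; nothing more can be done
None
```

The job is handed in: bottle, dropper bottle, vial and crucible stand upright and released in that order from the stop post, each within about 3 mm of its rest's centre by the top camera; the interface returned no verdict.

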